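One pump of caramel syrup into the covered cup

ROBOT

A 6-joint arm with a two-finger parallel gripper is mounted at the origin on the work surface. World frame = base frame: x ahead of the robot, y to its left, z up, the work surface at z = 0. Lengths are in m, angles in rad, forces in N, time in s.
With the tool pointing down it reaches from about 0.3 to 0.875 m from the base axis. Payload 6.4 kg.
Tool frame: the origin (TCP) lies at the very end of the fingers, on their centre line; the grasp point (between the pads) lies 19 mm behind it; z points along the fingers, y is the line along which they close (so a half turn about z gives the same grasp; the last joint's range is limited). The gripper opens to 85 mm and grips with 20 to 120 N. Pads are 22 mm wide; open, the fingers measure 114 mm over their backs; the gripper's body (76 mm by 85 mm) begins 54 mm behind the grasp point. The pads swing forward as they close: fully open they stand 13 mm farther back than shut.
Start: joints at [0.988, 0.181, 1.607, -0, 1.354, -0.206], TCP at [0.212, 0.535, 0.231] pointing down, gripper open.
Joint ranges: [-2.99, 2.99], [-0.89, 2.07], [0.3, 2.58], [-1.14, 4.28], [0, 2.63], [-3.12, 3.12]. Speed limits (rad/s): [2.57, 2.57, 3.01, 3.14, 3.14, 3.14].

INTERFACE

Orientations are given as a unit quaternion [w, x, y, z].
In Python, from bench import telemetry, camera, ctrl, spotter gives the robot as it stands.
- The arm moves only by the tool send_rows, never from a script. Its argument "series" is a list of rows, each a list of 3 entries, a list of its own where there are three numbers: the turn, a rotation vector about the world's x, y, z in degrees, then the shift along the world's x, y, z in mm, then the closure, from -1 (fully open) to 1 (shut), so that 0 is half open. In form: [[[rx, ry, rz], [dx, dy, dz], gripper], ...]. A call has 1 to 10 rows; each row is the pose to reach, as a shift and turn from the pose commanded when the call began; what a row does not reach only later rows make up. A row lasts 1/8 s, in which the tool goes at most 62.5 mm and 10.7 degrees, less where a joint would pass 70% of its speed; a pose out of reach is approached as far as the arm can. A call with a gripper value outside its range is refused whole. The fingers move at their own pace and stop on an object; the grip force is fixed at half the most. Time passes only in rows, so rows that repeat a pose let the fingers close. It gives the time, the measured TCP pose, the force, the opening and the grip force at its end, in the units of the state.
- telemetry.get_obs(): the state, without advancing time (a new reading comes with each control period).
- camera(name): name is "scene" or "top" or "wrist"; returns a dict with "pixels" (384x512x3 uint8, red, green, blue), "camera_matrix" (3x3 intrinsics, pixels), "dist_coeffs" ([k1, k2, p1, p2, k3] as OpenCV has them; the pictures are not rectified), "xyz" and "orientation" of the camera in the world. Camera axes: x right, y up, looking along -z (the intrinsics and any distortion apply to the point x, -y, -z); pixel columns grow to the right and rows downward; lengths in m; the calibration is good to about 2 mm. A picture is of the moment at which its call begins. There is no depth.
- ctrl.hand_in(): hands the job in; it is judged then, once.
Trained networks look in the newest picture that a camera, given by its name, has taken for a name from the list of things; names that differ only in an ending like _2 or _b are one class to them, and where a whole thing is asked for, a point or a joint stands for the part that bears it (a point fixed in the world has none). Each returns a list of dicts, best first, with "conf" (0 to 1); they miss things now and then, are a little off and sometimes report something else, mostly with a low value. They report only what shows in the picture. A call takes as long as a camera call. They do not tell look-alikes from the thing itself.
- spotter.boxes_of(thing, camera): "xyz" ([x, y, z] in m, in world coordinates, good to about 4 mm: the middle of the surface that is visible of it).
- spotter.landmark_of(thing, camera): "xyz" ([x, y, z] in m, in world coordinates, good to about 4 mm: a listed point, or the origin of a listed thing).
The state is a dict: "time_s": time; "q": joint angles; "dq": joint speeds; "joint_efforts": joint torques, N m; "eef_pos": TCP position; "eef_rot": TCP orientation; "wrist_force": force on the tool from outside, world axes, zero at the start; "torque": the same for the moment, N m; "opening": opening from 0.0 (shut) to 1.0 (fully open); "grasp_force": force on a finger pad.
Only numpy, scipy, OpenCV 4.12 (cv2) and the standard library are available. Lean on these libraries where they do the work, as an engineer would, in place of code of your own. Each camera call takes 0.05 s, during which the arm holds its last target. There are 200 camera calls.

TASK

Make the cup ready for a caramel coffee: take the lid off the teal cup and set it down flat on the counter, knob up, without dropping it; bring the cup, kept upright, under the spout of the caramel (amber) bottle with the spout over the middle of its mouth; then press that pump gently all the way down to its stop, without forcing it, and let it come fully back up. Leave the cup there, pump no syrup anywhere else, and leave the vanilla (clear) bottle, the sugar jar and the shaker alone.

Things in the scene. Friction and masses are not known exactly. Their poses are not given: they have to be found in the camera images.
- caramel_bottle: Amber-brown glass syrup bottle, fixed in a steel holder disc (68 mm across, 6 mm thick). Origin: centre of the underside, on the counter; z up. Glass 60 mm across, neck above 86 mm. On its axis a black pump with a flat round press-head 32 mm across. Its closure is screwed on differently each time: the head's top is 186 to 202 mm above the counter, not reported: find it by touch or sight.
- caramel_drip (a point): Point on the counter straight below the end of the caramel spout, where the cup's axis belongs: 75 mm from the bottle's axis along the bottle's own -x. The spout, a level tube 8 mm thick moving with the pump head, runs over it along -x, its axis 10 mm and its open end 30 mm below the head's top.
- caramel_pump (a joint): How far the caramel pump head is pressed straight down, m: 0 up at rest, 0.020 at its hard stop. Spring: about 5 N to start it, about 13 N just before the stop, plus about 1 N of drag at 20 mm/s; it rises by itself within half a second. More than 32 N on the bottle or pump is forcing it.
- vanilla_bottle: Clear pale glass syrup bottle, fixed, same size and kind of pump as the caramel one (head's top also 186 to 202 mm up), spout along its own -x. Origin: centre of the underside. To be left alone.
- vanilla_pump (a joint): How far the vanilla pump is pressed down, m: 0 up, 0.020 down. To be left alone.
- cup: Loose teal ceramic cup, no handle, 0.2 to 0.4 kg: 58 mm across at the foot, 68 mm from 14 mm height up, 90 mm tall, wall 4 mm. Origin: centre of its underside; z up. Empty; starts upright on the counter with the lid on.
- lid: Loose wooden lid, about 40 g. Origin: centre of the underside of its black sealing lip; z up through the knob. Lip 52 mm across, z 0 to 5 mm (drops into the cup with 4 mm of play all round, not tight); disc 72 mm across, z 5 to 11 mm; dark upright cylindrical knob 20 mm across, z 11 to 33 mm. On the cup its origin is 85 mm above the cup's.
- sugar_jar: Loose white sugar jar, 84 mm in diameter, 90 mm tall. Origin: centre of its underside. To be left alone.
- shaker: Loose steel cinnamon shaker, 47 mm in diameter, 80 mm tall. Origin: centre of its underside. To be left alone.
There are look-alikes about, which are no part of the job. There is more than one size of the cup; the job needs the largest.

How it is judged:
On the way, in this order (a step that is already met when the one before it is completed fails the run):
1. the cup stands upright and without its lid under the caramel spout (horizontal distance between cup and caramel_drip below 0.02 m and horizontal distance between lid and cup above 0.065 m and angle between cup's own z axis and vertical below 0.1 rad), for 0.2 s.
2. the caramel pump is pressed to its stop (at least 17 of 20 mm) over the open cup (horizontal distance between cup and caramel_drip below 0.02 m and horizontal distance between lid and cup above 0.065 m and value of joint caramel_pump above 0.017 m), for 0.1 s.
3. the caramel pump has come back up (value of joint caramel_pump below 0.002 m), for 0.2 s.
At the end, for the whole second after the job is handed in: The cup stands upright on the counter at rest, its axis within 20 mm of the point below the caramel spout; the caramel pump is up again (within 2 mm); the lid lies still and flat on the counter, knob up, its centre more than 65 mm from the cup's axis; the vanilla pump is up (all of step 1 and height (world z) of cup below 0.006 m and linear speed of each of cup, lid below 0.02 m/s and value of joint caramel_pump below 0.002 m and height (world z) of lid between -0.006 and 0.008 m and angle between lid's own z axis and vertical below 0.12 rad and value of joint vanilla_pump below 0.003 m); the robot touches nothing.
It fails at once if syrup pumped beside the cup or onto its lid: caramel pump pressed more than 6 mm while the cup is more than 25 mm off the point below the spout, or the lid is over the cup (value of joint caramel_pump above 0.006 m and (horizontal distance between cup and caramel_drip above 0.025 m or horizontal distance between lid and cup below 0.06 m)).
It fails at once if more than 32 N between the robot and the caramel bottle or its pump (contact force between any of the fingers, the arm and caramel_bottle above 32 N).
It fails at once if the cup tipped more than 0.35 rad (angle between cup's own z axis and vertical above 0.35 rad).
It fails at once if the lid dropped: faster than 0.6 m/s while the fingers do not touch it (linear speed of lid above 0.6 m/s and contact force between the fingers and lid below 0.01 N).
It fails at once if the sugar jar or the shaker moved more than 30 mm or tipped over, or the vanilla pump pressed more than 4 mm (value of joint vanilla_pump above 0.004 m or distance of any of sugar_jar, shaker from where it was at the start of the episode above 0.03 m or angle between any of sugar_jar, shaker's own z axis and vertical above 0.4 rad).
It also fails if it takes over 72 s, if anything falls off the work surface, if the arm or the gripper's body presses on something with over 40 N, if the wrist force passes 120 N, or if a joint passes its speed limit or range.

## Working session

There is one attempt and no reset: what is moved stays moved. The work goes in short steps, Python scripts to look and compute and a tool call to move; the robot and the scene stay as the last step left them, time stands still between calls to the robot, and variables do not carry over. Pictures are saved under pics/ and viewed, at most 14 in all, crops included, and the job is handed in when it is done.

Besides the shell and the picture viewer there is one more tool, called as name(argument=value, ...), one argument or row to a line, values as JSON. send_rows: Moves the arm, as the interface text tells. Its arguments: {"type":"object","properties":{"series":{"type":"array","items":{"type":"array"}}},"required":["series"]}

```bash
ls; mkdir -p pics
cat > h.py <<'E'
import numpy as np, cv2, json
from bench import telemetry, camera, ctrl, spotter
def snap(n,f):
    c=camera(n); cv2.imwrite(f'pics/{f}.png',cv2.cvtColor(c['pixels'],cv2.COLOR_RGB2BGR))
    np.save(f'pics/{f}.npy',{k:v for k,v in c.items()},allow_pickle=True); return c
def load(f): return np.load(f'pics/{f}.npy',allow_pickle=True).item()
def Rm(c):
    o=np.array(c['orientation'],float)
    if o.shape==(3,3): return o
    from scipy.spatial.transform import Rotation as R
    return R.from_quat([o[1],o[2],o[3],o[0]]).as_matrix()
def ray(c,u,v):
    p=cv2.undistortPoints(np.array([[[u,v]]],float),np.array(c['camera_matrix']),np.array(c['dist_coeffs']))[0,0]
    d=Rm(c)@np.array([p[0],-p[1],-1]); return np.array(c['xyz']),d/np.linalg.norm(d)
def atz(c,u,v,z):
    o,d=ray(c,u,v); return o+d*(z-o[2])/d[2]
def tri(a,b):
    (o1,d1),(o2,d2)=a,b
    s=np.linalg.lstsq(np.c_[d1,-d2],o2-o1,rcond=None)[0]
    p,q=o1+s[0]*d1,o2+s[1]*d2; return (p+q)/2,np.linalg.norm(p-q)
def proj(c,P):
    P=Rm(c).T@(np.array(P,float)-np.array(c['xyz'])); x=np.array([[P[0],-P[1],-P[2]]])
    return cv2.projectPoints(x,np.zeros(3),np.zeros(3),np.array(c['camera_matrix']),np.array(c['dist_coeffs']))[0][0,0]
E
python3 - <<'E'
from h import *
np.set_printoptions(precision=3,suppress=True)
ims=[]
for n in ('scene','top'):
    c=snap(n,n+'0'); ims.append(c['pixels']); print(n,c['xyz'],c['orientation'])
    for t in ('cup','lid','caramel_bottle','caramel_drip','vanilla_bottle','sugar_jar','shaker'):
        print(t,[(round(r['conf'],2),np.round(r['xyz'],3).tolist(), proj(c,r['xyz']).astype(int).tolist()) for r in spotter.landmark_of(t,n)])
E
```

```text
pics
scene [1.171 0.188 0.797] [0.533 0.21  0.287 0.768]
cup [(0.83, [0.424, -0.196, -0.001], [216, 164]), (0.68, [0.652, -0.199, -0.002], [183, 215]), (0.67, [0.54, -0.205, 0.004], [198, 187])]
lid [(0.63, [0.546, -0.203, 0.092], [195, 167])]
caramel_bottle [(0.57, [0.468, 0.115, 0.001], [306, 199]), (0.5, [0.601, 0.269, -0.001], [350, 250])]
caramel_drip [(0.44, [0.639, 0.103, -0.002], [286, 243])]
vanilla_bottle [(0.73, [0.645, 0.098, 0.002], [284, 244])]
sugar_jar [(0.76, [0.757, -0.283, -0.002], [138, 235])]
shaker [(0.63, [0.598, 0.268, -0.003], [349, 250])]
top [ 0.476 -0.006  1.068] [ 0.711  0.045 -0.037 -0.701]
cup [(0.63, [0.422, -0.195, -0.002], [333, 266]), (0.56, [0.653, -0.203, 0.001], [336, 172]), (0.54, [0.545, -0.207, -0.001], [337, 215]), (0.18, [0.759, -0.285, 0.002], [368, 130])]
lid [(0.84, [0.541, -0.204, 0.082], [343, 215])]
caramel_bottle [(0.92, [0.473, 0.119, 0.0], [205, 243]), (0.35, [0.542, -0.205, 0.085], [344, 214])]
caramel_drip []
vanilla_bottle [(0.85, [0.644, 0.104, 0.002], [212, 174])]
sugar_jar [(0.94, [0.76, -0.287, 0.001], [369, 130])]
shaker [(0.69, [0.597, 0.272, -0.004], [145, 192])]
```

Run:
```python
from h import *
a=load('scene0')['pixels'];b=load('top0')['pixels']
a=cv2.resize(a[120:320,100:400],(780,520));b=cv2.resize(b[100:310,120:420],(780,546))
cv2.imwrite('pics/a1.png',a[...,::-1]);cv2.imwrite('pics/b1.png',b[...,::-1])
```

```text
(no output)
```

View pics/a1.png

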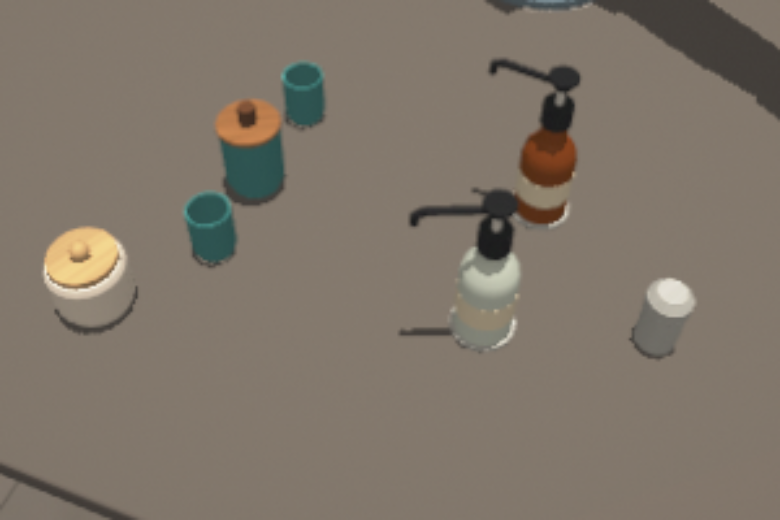

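View pics/b1.png

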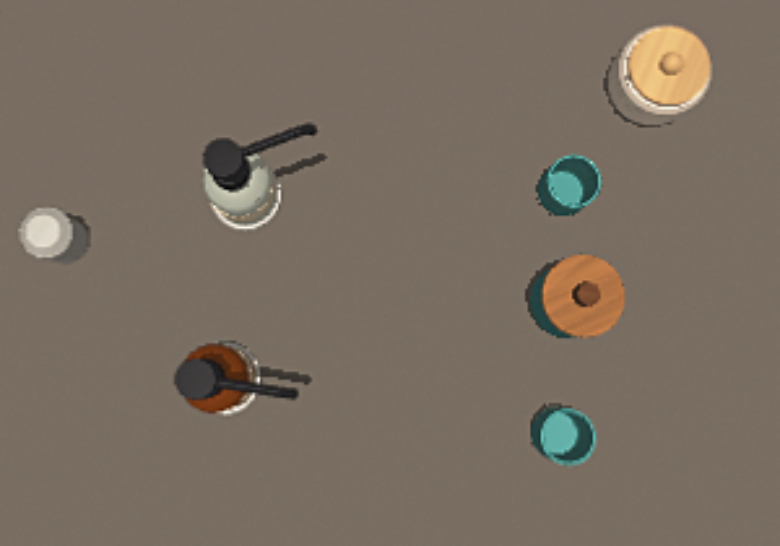

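Scene crop: the lidded teal cup (250,150) is the largest. The two lidless small cups at (304,95) and (210,230) and the jar at (90,275) are the look-alikes. The amber bottle is at (548,160), with its head at (565,77) and spout end at (493,68). The clear bottle is at (488,270). In the top crop, the lid knob is at (587,293), the amber head at (197,379), and its spout end at (293,394).

Run:
```python
from h import *
from scipy.spatial.transform import Rotation as R
np.set_printoptions(precision=4,suppress=True)
s,t=load('scene0'),load('top0')
S=lambda u,v:ray(s,100+u/2.6-.5+.2,120+v/2.6-.3)
T=lambda u,v:ray(t,120+u/2.6-.3,100+v/2.6-.3)
for n,a,b in [('knobtop',(247,106),(588,293)),('head',(565,76),(196,379)),('tip',(493,66),(293,394)),('vhead',(500,203),(226,159)),('vtip',(415,217),(312,130))]:
    print(n,*tri(S(*a),T(*b)))
for z in (.118,): print(atz(s,100+247/2.6-.3,120+106/2.6-.3,z),atz(t,120+588/2.6-.3,100+293/2.6-.3,z))
o=telemetry.get_obs(); print(o['eef_pos'],o['eef_rot'],o['wrist_force'],o['opening'],o['time_s'])
q=o['eef_rot'];print(R.from_quat([q[1],q[2],q[3],q[0]]).as_matrix())
for r in spotter.landmark_of('caramel_drip','top'),spotter.boxes_of('caramel_pump','scene'),spotter.boxes_of('caramel_pump','top'): print([(x['conf'],x['xyz']) for x in r])
```

```text
knobtop [ 0.545  -0.2019  0.119 ] 0.00015537584393489725
head [0.4687 0.1156 0.1996] 0.0008651026959798131
tip [0.4582 0.0413 0.1807] 0.0005776672084334914
vhead [0.6422 0.0989 0.1891] 0.001636169366577369
vtip [0.6702 0.031  0.1725] 0.0003119772835704215
[ 0.5442 -0.2025  0.118 ] [ 0.5451 -0.202   0.118 ]
[0.2115 0.5347 0.2313] [-0.      0.1873  0.9823  0.    ] [-0.5969  0.5739 -0.5094] 1.002606885648505 0.8
[[-0.9299  0.3679 -0.    ]
 [ 0.3679  0.9299  0.    ]
 [ 0.      0.     -1.    ]]
[]
[]
[(0.74, [0.4703, 0.1081, 0.2009]), (0.59, [0.6498, 0.0911, 0.1932])]
```

send_rows(
  series=[
    [[0,0,0],[15,-35,45],-1],
    [[0,0,0],[40,-90,70],-1],
    [[0,0,0],[65,-145,80],-1],
    [[0,0,0],[90,-200,80],-1],
    [[0,0,0],[115,-255,80],-1],
    [[0,0,0],[140,-310,80],-1],
    [[0,0,0],[165,-365,80],-1],
    [[0,0,0],[190,-420,80],-1],
    [[0,0,0],[215,-475,80],-1],
    [[0,0,0],[240,-530,80],-1],
  ],
)

```text
time_s: 2.2
eef_pos: [0.4521, 0.0027, 0.3117]
eef_rot: [0.001, 0.187, 0.982, 0.0]
wrist_force: [0.3, 0.6, 1.1]
opening: 1.002
grasp_force: 0.0
```

send_rows(
  series=[
    [[0,0,0],[25,-55,0],-1],
    [[0,0,0],[50,-110,-15],-1],
    [[0,0,0],[75,-165,-40],-1],
    [[0,0,0],[93,-207,-70],-1],
    [[0,0,0],[93,-207,-80],-1],
    [[0,0,0],[93,-207,-80],-1],
  ],
)

```text
time_s: 2.95
eef_pos: [0.5438, -0.2017, 0.2302]
eef_rot: [-0.001, 0.187, 0.982, 0.001]
wrist_force: [-0.4, 0.3, 0.3]
opening: 1.0
grasp_force: 0.0
```

Run:
```python
from h import *
np.set_printoptions(precision=4,suppress=True)
c=snap('wrist','w1'); print(c['xyz'],Rm(c))
for n in ('lid','cup'): print(n,[(round(x['conf'],2),np.round(x['xyz'],3)) for x in spotter.landmark_of(n,'wrist')])
o=telemetry.get_obs(); print(o['eef_pos'],o['time_s'],proj(c,[.545,-.202,.118]),proj(c,[.545,-.202,.096]))
```

```text
[ 0.4659 -0.1722  0.3729] [[ 0.3691 -0.8813 -0.2949]
 [ 0.9294  0.3502  0.1168]
 [ 0.0003 -0.3172  0.9484]]
lid [(0.68, array([ 0.545, -0.206,  0.082]))]
cup [(0.89, array([ 0.422, -0.198,  0.001])), (0.72, array([ 0.652, -0.206,  0.001]))]
[ 0.545  -0.2014  0.2329] 3.1 [250.8687 194.7759] [250.7384 187.2548]
```

View pics/w1.png

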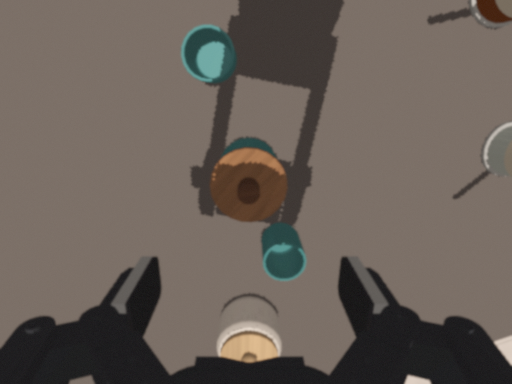

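Wrist view: the knob top is at (249,190), within 3 mm of the predicted (251,195). The small cups at (208,55) and (284,255) are clear of the fingers.

send_rows(
  series=[
    [[0,0,0],[-2,0,-45],-1],
    [[0,0,0],[-2,0,-85],-1],
    [[0,0,0],[-2,0,-115],-1],
    [[0,0,0],[-2,0,-131],-1],
    [[0,0,0],[-2,0,-131],-1],
    [[0,0,0],[-2,0,-131],0.2],
    [[0,0,0],[-2,0,-131],1],
    [[0,0,0],[-2,0,-131],1],
    [[0,0,0],[-2,0,-131],1],
    [[0,0,0],[-2,0,-131],1],
  ],
)

```text
time_s: 4.35
eef_pos: [0.5431, -0.2027, 0.1011]
eef_rot: [0.001, 0.187, 0.982, -0.0]
wrist_force: [-0.8, -0.4, 5.5]
opening: 0.201
grasp_force: 58.7
```

send_rows(
  series=[
    [[0,0,0],[0,0,0],1],
    [[0,0,0],[0,0,0],1],
    [[0,0,0],[0,0,0],1],
    [[0,0,0],[0,0,0],1],
  ],
)

```text
time_s: 4.85
eef_pos: [0.5431, -0.2027, 0.1011]
eef_rot: [0.001, 0.187, 0.982, -0.0]
wrist_force: [0.1, 1.1, 5.1]
opening: 0.208
grasp_force: 58.7
```

send_rows(
  series=[
    [[0,0,0],[0,0,8],1],
    [[0,0,0],[0,0,20],1],
    [[0,0,0],[0,0,40],1],
    [[0,0,0],[5,10,55],1],
    [[0,0,0],[25,40,55],1],
    [[0,0,0],[45,70,55],1],
    [[0,0,0],[65,100,55],1],
    [[0,0,0],[75,120,45],1],
    [[0,0,0],[77,123,30],1],
    [[0,0,0],[77,123,10],1],
  ],
)

```text
time_s: 6.1
eef_pos: [0.6191, -0.0796, 0.1088]
eef_rot: [-0.0, 0.187, 0.982, -0.0]
wrist_force: [0.5, 0.0, -0.1]
opening: 0.206
grasp_force: 58.7
```

send_rows(
  series=[
    [[0,0,0],[0,0,-25],1],
    [[0,0,0],[0,0,-50],1],
    [[0,0,0],[0,0,-70],1],
    [[0,0,0],[0,0,-82],1],
    [[0,0,0],[0,0,-88],1],
    [[0,0,0],[0,0,-91],1],
    [[0,0,0],[0,0,-92],1],
    [[0,0,0],[0,0,-92],1],
  ],
)

```text
time_s: 7.1
eef_pos: [0.62, -0.0794, 0.0189]
eef_rot: [0.001, 0.187, 0.982, -0.0]
wrist_force: [0.0, -0.5, 0.2]
opening: 0.205
grasp_force: 58.7
```

Run:
```python
from h import *
np.set_printoptions(precision=4,suppress=True)
c=snap('scene','s2')
cv2.imwrite('pics/a2.png',cv2.resize(c['pixels'][120:320,100:400],(780,520))[...,::-1])
o=telemetry.get_obs(); print(o['eef_pos'],o['wrist_force'],o['opening'],o['grasp_force'],o['q'])
for n in ('lid','cup'): print(n,[(round(x['conf'],2),np.round(x['xyz'],3)) for x in spotter.landmark_of(n,'scene')])
```

```text
[ 0.62   -0.0794  0.0189] [-1.0036  0.1684 -1.4263] 0.20678641314182356 58.6507648229599 [-0.3169  0.5449  1.5977 -0.      0.9979 -1.5111]
lid [(0.66, array([ 0.624, -0.082,  0.006]))]
cup [(0.86, array([ 0.539, -0.206,  0.001])), (0.6, array([ 0.656, -0.199,  0.   ]))]
```

View pics/a2.png

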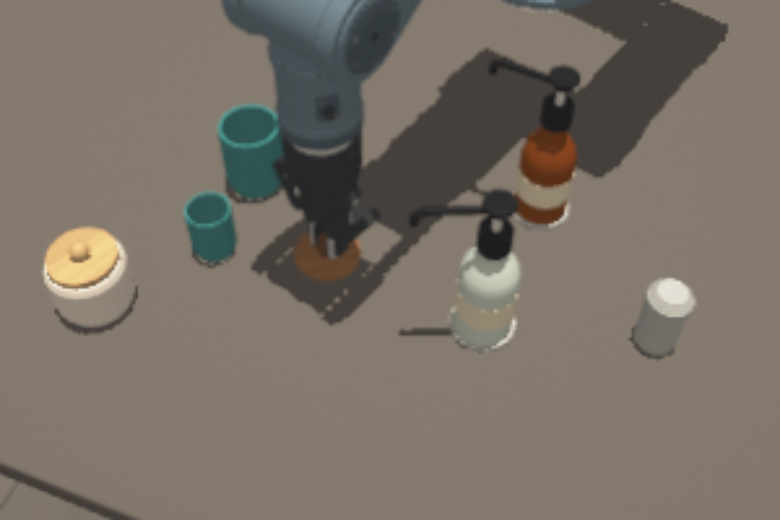

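The lid (325,255) hangs level just above the counter, and the cup (250,150) is open and did not move. I'll lower until it touches.

send_rows(
  series=[
    [[0,0,0],[0,0,-1],1],
    [[0,0,0],[0,0,-2],1],
    [[0,0,0],[0,0,-3],1],
    [[0,0,0],[0,0,-3],1],
  ],
)

```text
time_s: 7.75
eef_pos: [0.6196, -0.0793, 0.0161]
eef_rot: [-0.0, 0.187, 0.982, -0.0]
wrist_force: [-3.2, 0.7, 6.7]
opening: 0.203
grasp_force: 59.3
```

send_rows(
  series=[
    [[0,0,0],[0,0,0],0.5],
    [[0,0,0],[0,0,0],0],
    [[0,0,0],[0,0,0],-0.5],
    [[0,0,0],[0,0,0],-0.5],
    [[0,0,0],[0,0,15],-0.5],
    [[0,0,0],[0,0,50],-0.5],
    [[0,0,0],[0,0,100],-0.6],
    [[0,0,0],[0,0,160],-1],
    [[0,0,0],[0,0,200],-1],
    [[0,0,0],[0,0,200],-1],
  ],
)

```text
time_s: 9.0
eef_pos: [0.6222, -0.0801, 0.2216]
eef_rot: [0.005, 0.187, 0.982, -0.001]
wrist_force: [0.6, 0.6, 0.8]
opening: 0.999
grasp_force: 0.0
```

Run:
```python
from h import *
np.set_printoptions(precision=4,suppress=True)
c=snap('wrist','w3');cs=snap('scene','s3')
im=np.hstack([cv2.resize(c['pixels'],(400,300)),cv2.resize(cs['pixels'][130:280,130:330],(400,300))])
cv2.imwrite('pics/c3.png',im[...,::-1])
o=telemetry.get_obs(); print(o['eef_pos'],o['time_s'],o['opening'])
for k in ('scene','wrist'):
  for n in ('lid','cup'): print(k,n,[(round(x['conf'],2),np.round(x['xyz'],3)) for x in spotter.landmark_of(n,k)])
```

```text
[ 0.6196 -0.0793  0.2162] 9.1 1.0006520797314895
scene lid [(0.76, array([ 0.627, -0.085,  0.005]))]
scene cup [(0.87, array([ 0.423, -0.196, -0.002])), (0.73, array([ 0.652, -0.198, -0.003])), (0.71, array([ 0.542, -0.203,  0.002]))]
wrist lid [(0.65, array([ 0.623, -0.083, -0.007]))]
wrist cup [(0.9, array([ 0.423, -0.198,  0.   ])), (0.84, array([ 0.545, -0.203, -0.003])), (0.73, array([ 0.651, -0.206,  0.   ]))]
```

View pics/c3.png

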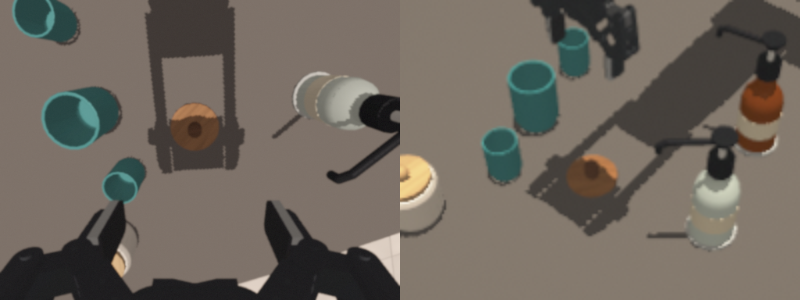

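The lid lies flat, knob up, at (195,125) in the left view, and the cup stands open at (75,120). Next I'll yaw, then tilt about 60° so the gripper stays below the spout.

send_rows(
  series=[
    [[0,0,-8],[-5,-20,25],-1],
    [[0,0,-17],[-15,-50,50],-1],
    [[0,0,-26],[-28,-90,60],-1],
    [[0,0,-35],[-41,-130,60],-1],
    [[0,0,-44],[-54,-170,60],-1],
    [[0,0,-53],[-67,-205,60],-1],
    [[0,0,-62],[-76,-230,60],-1],
    [[0,0,-68.4],[-76,-237,60],-1],
    [[0,0,-68.4],[-76,-237,60],-1],
  ],
)

```text
time_s: 10.42
eef_pos: [0.543, -0.3167, 0.2739]
eef_rot: [-0.001, 0.707, 0.707, -0.0]
wrist_force: [0.5, -0.3, 0.1]
opening: 0.998
grasp_force: 0.0
```

send_rows(
  series=[
    [[7,0,0],[0,0,0],-1],
    [[14,0,0],[0,0,0],-1],
    [[21,0,0],[0,0,0],-1],
    [[28,0,0],[0,0,0],-1],
    [[35,0,0],[0,0,0],-1],
    [[42,0,0],[0,0,0],-1],
    [[49,0,0],[0,0,0],-1],
    [[56,0,0],[0,0,0],-1],
    [[60,0,0],[0,0,0],-1],
    [[60,0,0],[0,0,0],-1],
  ],
)

```text
time_s: 11.68
eef_pos: [0.5433, -0.3159, 0.2728]
eef_rot: [-0.355, 0.612, 0.612, 0.354]
wrist_force: [-0.5, 0.1, -0.5]
opening: 0.999
grasp_force: 0.0
```

Run:
```python
from h import *
from scipy.spatial.transform import Rotation as R
np.set_printoptions(precision=3,suppress=True)
o=telemetry.get_obs(); q=o['eef_rot'];print(o['eef_pos'],o['q'],o['time_s']);print(R.from_quat([q[1],q[2],q[3],q[0]]).as_matrix())
c=snap('wrist','w4')
for n in ('cup',): print(n,[(round(x['conf'],2),np.round(x['xyz'],3)) for x in spotter.landmark_of(n,'wrist')])
# teal rim: leftmost/rightmost teal extents of big cup
```

```text
[ 0.543 -0.316  0.273] [-0.975  0.787  0.995  0.651  2.213 -0.817] 11.675
[[ 0.     1.    -0.001]
 [ 0.497  0.001  0.868]
 [ 0.868 -0.001 -0.497]]
cup [(0.97, array([ 0.425, -0.197,  0.   ])), (0.79, array([ 0.652, -0.204,  0.001])), (0.56, array([ 0.544, -0.204, -0.002]))]
```

send_rows(
  series=[
    [[0,0,0],[0,0,-40],-1],
    [[0,0,0],[0,0,-85],-1],
    [[0,0,0],[0,0,-130],-1],
    [[0,0,0],[0,0,-158],-1],
    [[0,0,0],[0,26,-173],-1],
    [[0,0,0],[0,60,-193],-1],
    [[0,0,0],[0,90,-210],-1],
    [[0,0,0],[0,115,-225],-1],
    [[0,0,0],[0,129,-233],-1],
    [[0,0,0],[0,129,-233],-1],
  ],
)

```text
time_s: 13.02
eef_pos: [0.5437, -0.1866, 0.0426]
eef_rot: [-0.354, 0.612, 0.613, 0.353]
wrist_force: [-0.6, -1.3, -0.3]
opening: 0.996
grasp_force: 0.0
```

Run:
```python
from h import *
np.set_printoptions(precision=3,suppress=True)
c=snap('wrist','w5');cs=snap('scene','s5')
im=np.hstack([cv2.resize(c['pixels'],(400,300)),cv2.resize(cs['pixels'][130:280,130:330],(400,300))])
cv2.imwrite('pics/c5.png',im[...,::-1])
o=telemetry.get_obs(); print(o['eef_pos'],o['wrist_force'])
```

```text
[ 0.544 -0.188  0.043] [ 0.149 -0.819 -0.212]
```

View pics/c5.png

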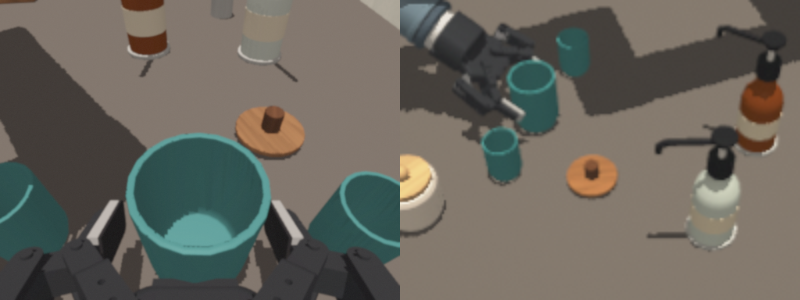

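The cup rim (198,200) is centred between the open fingers (105 and 288), and the lid lies clear of them at (270,130). I'll close.

send_rows(
  series=[
    [[0,0,0],[0,0,0],-0.85],
    [[0,0,0],[0,0,0],-0.7],
    [[0,0,0],[0,0,0],-0.55],
    [[0,0,0],[0,0,0],-0.2],
    [[0,0,0],[0,0,0],0.3],
    [[0,0,0],[0,0,0],1],
    [[0,0,0],[0,0,0],1],
    [[0,0,0],[0,0,0],1],
  ],
)

```text
time_s: 14.12
eef_pos: [0.544, -0.1881, 0.043]
eef_rot: [-0.353, 0.612, 0.613, 0.354]
wrist_force: [0.0, -3.5, 5.7]
opening: 0.773
grasp_force: 66.6
```

send_rows(
  series=[
    [[0,0,0],[0,0,3],1],
    [[0,0,0],[0,0,10],1],
    [[0,0,0],[0,0,20],1],
    [[0,0,0],[0,0,20],1],
  ],
)

```text
time_s: 14.62
eef_pos: [0.544, -0.1877, 0.0632]
eef_rot: [-0.353, 0.612, 0.613, 0.353]
wrist_force: [-0.2, -0.0, -2.1]
opening: 0.772
grasp_force: 66.8
```

Run:
```python
from h import *
np.set_printoptions(precision=3,suppress=True)
c=snap('wrist','w6');cs=snap('scene','s6')
im=np.hstack([cv2.resize(c['pixels'],(400,300)),cv2.resize(cs['pixels'][130:280,130:330],(400,300))])
cv2.imwrite('pics/c6.png',im[...,::-1])
o=telemetry.get_obs(); print(o['eef_pos'],o['wrist_force'],o['opening'],o['grasp_force'])
for k in ('scene','wrist'): print([(round(x['conf'],2),np.round(x['xyz'],3)) for x in spotter.landmark_of('cup',k)])
```

```text
[ 0.544 -0.187  0.062] [ 0.548 -0.111 -2.327] 0.7727544469613246 66.77809920161963
[(0.7, array([ 0.655, -0.2  , -0.   ])), (0.63, array([ 0.543, -0.206,  0.021])), (0.6, array([ 0.424, -0.197, -0.   ]))]
[(0.63, array([ 0.423, -0.2  ,  0.005])), (0.6, array([ 0.542, -0.201,  0.019]))]
```

View pics/c6.png

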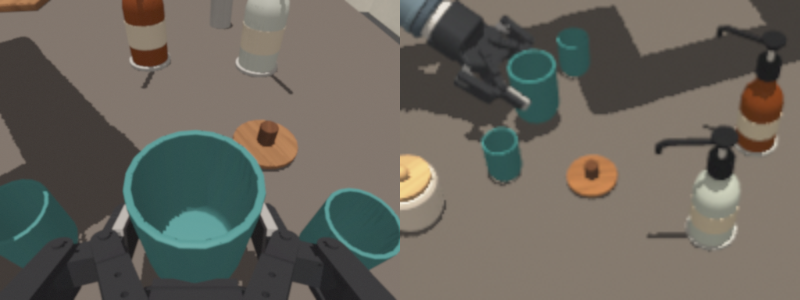

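The cup is gripped and lifted level, with its rim at (197,185). The axis sits about 16 mm behind the TCP in y.

send_rows(
  series=[
    [[0,0,0],[0,0,25],1],
    [[0,0,0],[0,0,55],1],
    [[0,0,0],[-5,5,75],1],
    [[0,0,0],[-20,20,80],1],
    [[0,0,0],[-40,40,80],1],
    [[0,0,0],[-60,65,80],1],
    [[0,0,0],[-77,90,75],1],
    [[0,0,0],[-85,105,60],1],
    [[0,0,0],[-85,110,40],1],
    [[0,0,0],[-85,110,20],1],
  ],
)

```text
time_s: 16.08
eef_pos: [0.4589, -0.0774, 0.0811]
eef_rot: [-0.353, 0.612, 0.613, 0.354]
wrist_force: [0.2, 0.8, -2.4]
opening: 0.774
grasp_force: 67.1
```

send_rows(
  series=[
    [[0,0,0],[0,0,-15],1],
    [[0,0,0],[0,0,-28],1],
    [[0,0,0],[0,15,-30],1],
    [[0,0,0],[0,35,-30],1],
    [[0,0,0],[0,55,-30],1],
    [[0,0,0],[0,75,-30],1],
    [[0,0,0],[0,80,-30],1],
    [[0,0,0],[0,80,-30],1],
  ],
)

```text
time_s: 17.08
eef_pos: [0.4586, 0.003, 0.0525]
eef_rot: [-0.353, 0.612, 0.613, 0.353]
wrist_force: [1.0, -0.2, -2.8]
opening: 0.77
grasp_force: 67.1
```

Run:
```python
from h import *
np.set_printoptions(precision=3,suppress=True)
c=snap('top','t7');cs=snap('scene','s7')
im=np.hstack([cv2.resize(c['pixels'][190:310,160:320],(400,300)),cv2.resize(cs['pixels'][110:260,200:400],(400,300))])
cv2.imwrite('pics/c7.png',im[...,::-1])
o=telemetry.get_obs(); print(o['eef_pos'],o['wrist_force'],o['opening'],o['q'])
for k in ('scene','top'): print([(round(x['conf'],2),np.round(x['xyz'],3)) for x in spotter.landmark_of('cup',k)],[(round(x['conf'],2),np.round(x['xyz'],3)) for x in spotter.landmark_of('caramel_drip',k)])
```

```text
[0.459 0.002 0.052] [-0.449 -1.248 -2.73 ] 0.7767883981297552 [-0.761  0.641  1.816  0.678  1.56  -1.095]
[(0.89, array([ 0.654, -0.197,  0.002])), (0.81, array([ 0.456, -0.014,  0.014])), (0.7, array([ 0.425, -0.2  , -0.   ]))] [(0.69, array([0.643, 0.103, 0.001]))]
[(0.84, array([ 0.459, -0.01 ,  0.01 ])), (0.56, array([ 0.649, -0.205, -0.002])), (0.51, array([ 0.424, -0.191, -0.001]))] []
```

View pics/c7.png

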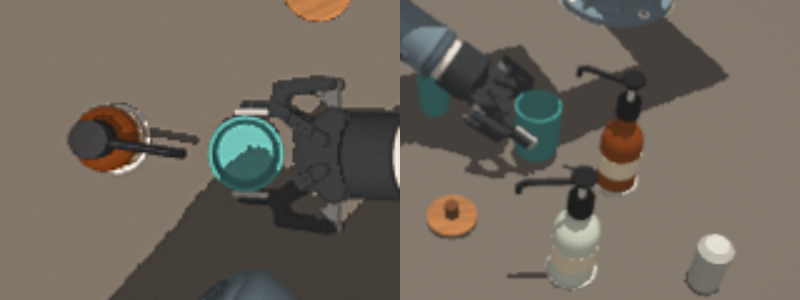

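The spout end (183,153) in the top view lies in line with the cup axis (247,153), with about 54 mm left to go.

send_rows(
  series=[
    [[0,0,0],[0,12,0],1],
    [[0,0,0],[0,26,0],1],
    [[0,0,0],[0,40,0],1],
    [[0,0,0],[0,50,0],1],
    [[0,0,0],[0,54,0],1],
    [[0,0,0],[0,54,-4],1],
    [[0,0,0],[0,54,-7],1],
    [[0,0,0],[0,54,-9],1],
    [[0,0,0],[0,54,-9],1],
  ],
)

```text
time_s: 18.5
eef_pos: [0.4586, 0.0564, 0.0431]
eef_rot: [-0.354, 0.612, 0.612, 0.354]
wrist_force: [-0.3, -0.2, -2.1]
opening: 0.769
grasp_force: 67.2
```

Run:
```python
from h import *
np.set_printoptions(precision=3,suppress=True)
c=snap('top','t8');cs=snap('scene','s8')
im=np.hstack([cv2.resize(c['pixels'][190:310,160:320],(400,300)),cv2.resize(cs['pixels'][110:260,200:400],(400,300))])
cv2.imwrite('pics/c8.png',im[...,::-1])
o=telemetry.get_obs(); print(o['eef_pos'],o['wrist_force'],o['opening'])
for k in ('scene','top'): print([(round(x['conf'],2),np.round(x['xyz'],3)) for x in spotter.landmark_of('cup',k)],[(round(x['conf'],2),np.round(x['xyz'],3)) for x in spotter.landmark_of('caramel_drip',k)],[(round(x['conf'],2),np.round(x['xyz'],3)) for x in spotter.landmark_of('caramel_bottle',k)])
```

```text
[0.459 0.057 0.043] [ 0.309 -0.526 -1.985] 0.7717541441686698
[(0.9, array([0.456, 0.04 , 0.004])), (0.63, array([ 0.42 , -0.196, -0.003])), (0.61, array([ 0.652, -0.198,  0.001]))] [] [(0.55, array([ 0.47 ,  0.117, -0.002]))]
[(0.83, array([ 0.459,  0.04 , -0.001])), (0.64, array([ 0.65 , -0.203, -0.002]))] [] [(0.65, array([0.47 , 0.117, 0.001]))]
```

View pics/c8.png

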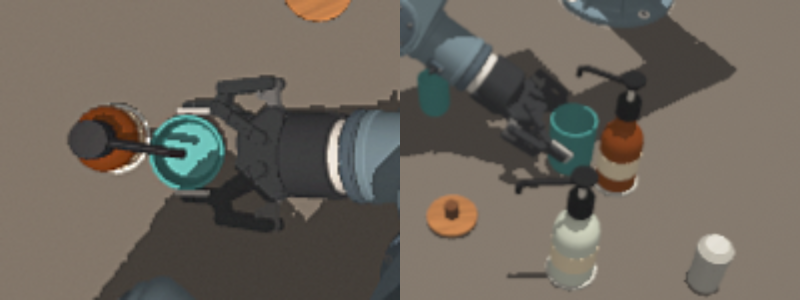

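The spout end now lies over the cup mouth in the top view (183,152 over 188,150). I'll lower to contact, release and back out.

send_rows(
  series=[
    [[0,0,0],[0,0,-1],1],
    [[0,0,0],[0,0,-1],1],
    [[0,0,0],[0,0,-1],1],
  ],
)

```text
time_s: 19.27
eef_pos: [0.4587, 0.0567, 0.043]
eef_rot: [-0.354, 0.612, 0.612, 0.354]
wrist_force: [-2.1, -1.6, 5.7]
opening: 0.771
grasp_force: 67.6
```

send_rows(
  series=[
    [[0,0,0],[0,0,0],0],
    [[0,0,0],[0,0,0],-0.7],
    [[0,0,0],[0,0,0],-1],
    [[0,0,0],[0,0,0],-1],
    [[0,0,0],[0,0,0],-1],
    [[0,0,0],[0,-8,5],-1],
    [[0,0,0],[0,-26,15],-1],
    [[0,0,0],[0,-60,35],-1],
    [[0,0,0],[0,-104,60],-1],
    [[0,0,0],[0,-130,75],-1],
  ],
)

```text
time_s: 20.52
eef_pos: [0.4592, -0.0772, 0.1191]
eef_rot: [-0.352, 0.613, 0.613, 0.354]
wrist_force: [0.6, 0.4, 0.6]
opening: 0.998
grasp_force: 0.0
```

Run:
```python
from h import *
np.set_printoptions(precision=4,suppress=True)
c=snap('top','t9');cs=snap('scene','s9');w=snap('wrist','w9')
im=np.hstack([cv2.resize(c['pixels'][190:310,160:320],(400,300)),cv2.resize(w['pixels'],(400,300))])
cv2.imwrite('pics/c9.png',im[...,::-1])
o=telemetry.get_obs(); print(o['eef_pos'],o['wrist_force'],o['opening'],o['time_s'])
for k in ('scene','top','wrist'): print([(round(x['conf'],2),np.round(x['xyz'],3)) for x in spotter.landmark_of('cup',k)],[(round(x['conf'],2),np.round(x['xyz'],3)) for x in spotter.boxes_of('caramel_pump',k)])
```

```text
[ 0.4593 -0.0761  0.1183] [-0.5213  1.0535  0.4429] 0.9993713363296959 20.675
[(0.87, array([ 0.656, -0.201,  0.003])), (0.66, array([ 0.423, -0.197, -0.003])), (0.61, array([0.456, 0.041, 0.003]))] [(0.49, array([0.467, 0.105, 0.192]))]
[(0.9, array([ 0.459,  0.04 , -0.002])), (0.61, array([ 0.65 , -0.203, -0.002])), (0.44, array([ 0.426, -0.191, -0.   ]))] [(0.65, array([0.468, 0.106, 0.201])), (0.22, array([0.65 , 0.093, 0.195]))]
[(0.6, array([ 0.458,  0.042, -0.004]))] [(0.67, array([0.462, 0.043, 0.183]))]
```

View pics/c9.png

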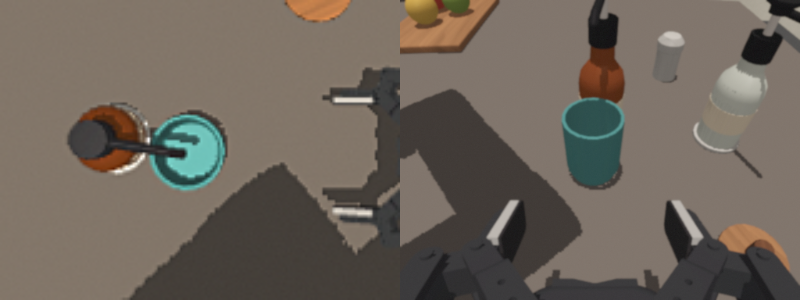

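The cup stands released at (188,150) under the spout, and the lid and the other things are undisturbed. Next: raise, straighten, shut the fingers, and go over the head.

send_rows(
  series=[
    [[0,0,0],[0,-15,45],-1],
    [[0,0,0],[0,-20,100],-1],
    [[-7,0,0],[0,-20,150],0],
    [[-15,0,0],[0,-20,180],1],
    [[-24,0,0],[0,-20,180],1],
    [[-33,0,0],[0,-20,180],1],
    [[-42,0,0],[0,-20,180],1],
    [[-51,0,0],[0,-20,180],1],
    [[-60,0,0],[0,-20,180],1],
    [[-60,0,0],[0,-20,180],1],
  ],
)

```text
time_s: 22.22
eef_pos: [0.4583, -0.0906, 0.2974]
eef_rot: [-0.0, 0.705, 0.709, 0.0]
wrist_force: [0.2, 0.0, -0.1]
opening: -0.0
grasp_force: 0.0
```

send_rows(
  series=[
    [[0,0,0],[2,30,0],1],
    [[0,0,0],[4,75,0],1],
    [[0,0,0],[6,120,0],1],
    [[0,0,0],[8,165,-10],1],
    [[0,0,0],[10,200,-30],1],
    [[0,0,0],[10,212,-50],1],
    [[0,0,0],[10,212,-70],1],
    [[0,0,0],[10,212,-78],1],
    [[0,0,0],[10,212,-78],1],
  ],
)

```text
time_s: 23.35
eef_pos: [0.4682, 0.1182, 0.2186]
eef_rot: [-0.001, 0.707, 0.707, -0.001]
wrist_force: [-0.2, -0.0, -0.4]
opening: -0.001
grasp_force: 0.0
```

Run:
```python
from h import *
from scipy.spatial.transform import Rotation as R
np.set_printoptions(precision=4,suppress=True)
o=telemetry.get_obs(); q=o['eef_rot'];print(o['eef_pos'],o['wrist_force'],o['opening'],o['time_s'],R.from_quat([q[1],q[2],q[3],q[0]]).as_matrix()[:,2],o['q'])
c=snap('wrist','w10')
print([(round(x['conf'],2),np.round(x['xyz'],3)) for x in spotter.boxes_of('caramel_pump','wrist')],[(round(x['conf'],2),np.round(x['xyz'],3)) for x in spotter.landmark_of('cup','wrist')],proj(c,[.469,.116,.199]))
cv2.imwrite('pics/w10b.png',c['pixels'][...,::-1])
```

```text
[0.4682 0.1182 0.2186] [-0.2274 -0.0197 -0.4057] -0.0012671164611404333 23.35 [-0.0024  0.0008 -1.    ] [ 0.0003 -0.015   1.844   0.0008  1.3149  0.0009]
[(0.79, array([0.471, 0.119, 0.2  ]))] [] [253.5976 243.721 ]
```

View pics/w10b.png

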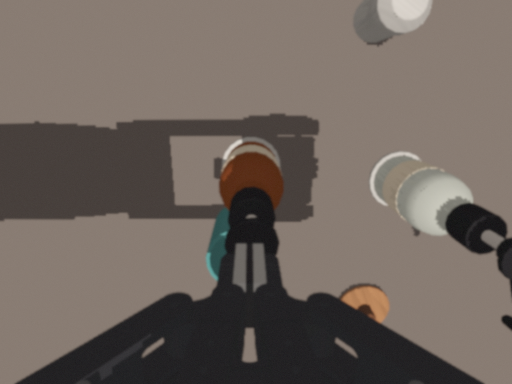

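The shut fingertips (250,260) cover the head (255,242), and spotter and triangulation agree on its centre. I'll press in small steps.

send_rows(
  series=[
    [[0,0,0],[1,-1,-8],1],
    [[0,0,0],[1,-1,-14],1],
    [[0,0,0],[1,-1,-17],1],
    [[0,0,0],[1,-1,-19],1],
    [[0,0,0],[1,-1,-21],1],
    [[0,0,0],[1,-1,-23],1],
    [[0,0,0],[1,-1,-23],1],
  ],
)

```text
time_s: 24.38
eef_pos: [0.4697, 0.1177, 0.197]
eef_rot: [0.0, 0.707, 0.707, 0.0]
wrist_force: [-2.4, -0.3, 5.6]
opening: 0.002
grasp_force: 2.9
```

send_rows(
  series=[
    [[0,0,0],[0,0,-2],1],
    [[0,0,0],[0,0,-4],1],
    [[0,0,0],[0,0,-6],1],
    [[0,0,0],[0,0,-8],1],
    [[0,0,0],[0,0,-10],1],
    [[0,0,0],[0,0,-10],1],
  ],
)

```text
time_s: 25.12
eef_pos: [0.4698, 0.1178, 0.1875]
eef_rot: [0.0, 0.707, 0.707, 0.0]
wrist_force: [-4.8, -0.5, 9.6]
opening: 0.003
grasp_force: 4.7
```

send_rows(
  series=[
    [[0,0,0],[0,0,-2],1],
    [[0,0,0],[0,0,-4],1],
    [[0,0,0],[0,0,-5],1],
    [[0,0,0],[0,0,-5],1],
  ],
)

```text
time_s: 25.62
eef_pos: [0.4699, 0.1178, 0.1828]
eef_rot: [0.0, 0.707, 0.707, 0.0]
wrist_force: [-5.5, -0.1, 10.7]
opening: 0.001
grasp_force: 5.7
```

send_rows(
  series=[
    [[0,0,0],[0,0,-1],1],
    [[0,0,0],[0,0,-2],1],
    [[0,0,0],[0,0,-3],1],
    [[0,0,0],[0,0,-3],1],
  ],
)

```text
time_s: 26.12
eef_pos: [0.4699, 0.1178, 0.18]
eef_rot: [0.0, 0.707, 0.707, 0.0]
wrist_force: [-5.3, -1.3, 13.5]
opening: 0.001
grasp_force: 6.3
```

send_rows(
  series=[
    [[0,0,0],[0,0,-1],1],
    [[0,0,0],[0,0,-1],1],
  ],
)

```text
time_s: 26.38
eef_pos: [0.4702, 0.1178, 0.1798]
eef_rot: [0.001, 0.707, 0.707, 0.001]
wrist_force: [-7.5, -0.5, 18.7]
opening: -0.005
grasp_force: 8.9
```

The force rose from 13.5 to 18.7 N over 0.2 mm, so the pump is at its stop. I'll hold briefly and release.

send_rows(
  series=[
    [[0,0,0],[0,0,0],1],
    [[0,0,0],[0,0,4],1],
    [[0,0,0],[0,0,10],1],
    [[0,0,0],[0,0,20],1],
    [[0,0,0],[0,0,35],1],
    [[0,0,0],[0,0,60],1],
    [[0,0,0],[0,0,90],1],
    [[0,0,0],[0,0,110],1],
    [[0,0,0],[0,0,110],1],
    [[0,0,0],[0,0,110],1],
  ],
)

```text
time_s: 27.62
eef_pos: [0.4691, 0.1177, 0.2864]
eef_rot: [-0.0, 0.707, 0.707, -0.0]
wrist_force: [-0.4, -0.7, 0.6]
opening: -0.002
grasp_force: 0.0
```

Run:
```python
from h import *
np.set_printoptions(precision=4,suppress=True)
c=snap('scene','s11'); t=snap('top','t11'); o=telemetry.get_obs(); print(o['eef_pos'],o['wrist_force'],o['time_s'])
for n in('cup','lid'):
  for k in ('scene','top'): print(n,[(round(x['conf'],2),np.round(x['xyz'],3)) for x in spotter.landmark_of(n,k)])
a=load('scene0')['pixels'].astype(int);b=c['pixels'].astype(int)
print('head/spout pixel change', np.abs(a-b)[140:165,285:325].mean(), np.abs(a-b)[138:152,286:322].max())
cv2.imwrite('pics/c11.png',cv2.resize(c['pixels'][110:260,150:350],(800,600))[...,::-1])
```

```text
[0.4689 0.1177 0.2861] [-0.3946 -0.3567 -0.1734] 27.725
cup [(0.84, array([ 0.656, -0.201,  0.001])), (0.69, array([ 0.425, -0.195, -0.002])), (0.62, array([0.456, 0.04 , 0.004]))]
cup [(0.69, array([ 0.422, -0.193,  0.   ])), (0.59, array([ 0.65 , -0.207, -0.002])), (0.57, array([ 0.459,  0.04 , -0.001]))]
lid [(0.59, array([ 0.625, -0.082,  0.005]))]
lid [(0.94, array([ 0.621, -0.079,  0.001]))]
head/spout pixel change 22.202 65
```

View pics/c11.png

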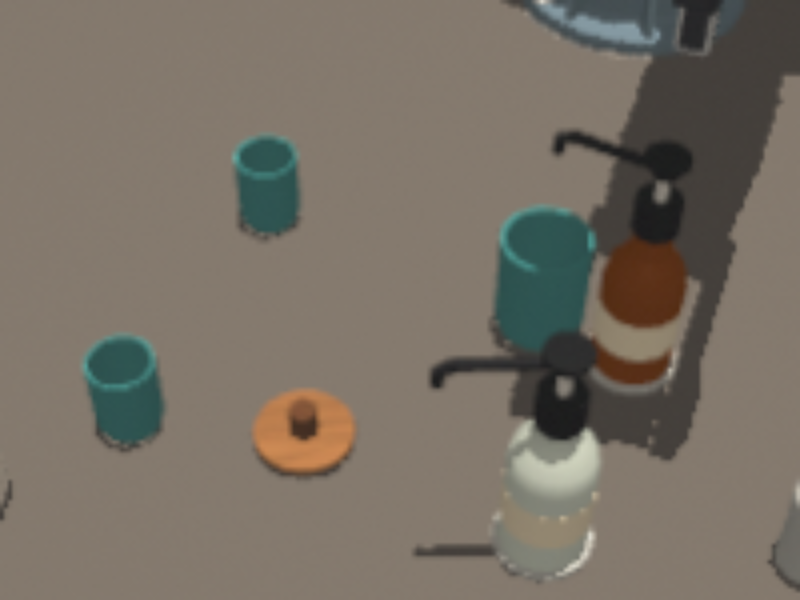

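The amber head is back at its starting height, at full-picture pixel (317,149.5). The cup stands under the spout (545,280), and the lid is flat with its knob up (303,430). I'll hand in.

```bash
python3 -c "
from bench import ctrl; print(ctrl.hand_in())"
```

```text
the job is handed in; nothing more can be done
None
```

I handed the job in; no verdict came back. The lid is flat on the counter, knob up. The teal cup is upright under the caramel spout, the caramel pump was pressed to its stop (18.7 N measured) and is back up, and nothing else was touched.

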